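# Turn the laundry carousel to the amber jar and hold it

### The arm

A 6-joint arm with a two-finger parallel gripper is mounted at the origin on the work surface. World frame = base frame: x ahead of the robot, y to its left, z up, the work surface at z = 0. Lengths are in mm, angles in degrees, forces in N, time in s.
With the tool pointing down it reaches from about 350 to 850 mm from the base axis. Payload 8.1 kg.
Tool frame: the origin (TCP) lies on the centre line of the jaws, within the pads' length; the fingertips stand 19 mm ahead of it and the grasp point (between the pads) is the TCP; z points along the fingers, y is the line along which they close (so a half turn about z gives the same grasp; the last joint's range is limited). The gripper opens to 85 mm and grips with 20 to 120 N. Pads are 22 mm wide; open, the fingers measure 114 mm over their backs; the gripper's body (76 mm by 85 mm) begins 54 mm behind the grasp point. The pads swing forward as they close: fully open they stand 13 mm farther back than shut.
Start: joints at [-73.877, 7.471, 85.268, -0, 87.261, -4.893], TCP at [215.198, -560.085, 250.292] pointing down, gripper open.
Joint ranges: [-169.43, 169.43], [-51.17, 129.36], [1.28, 143.12], [-76.62, 256.62], [0, 156.53], [-152.29, 152.29]. Speed limits (degrees/s): [136.94, 136.94, 159.86, 180, 180, 180].

### API

Orientations are given as [roll, pitch, yaw] about the fixed x, y, z axes, in that order (R = Rz(yaw) Ry(pitch) Rx(roll)).
In Python, from bench import r gives the robot as it stands. The module is installed in compiled form; this text tells all that it offers.
- The arm moves only by the tool servo_tool, never from a script. Its arguments are lists of equal length, an entry for each row: "fingers": the finger opening in m, from 0 to 0.0854; "linear": the shift along the tool's x, y, z in m, a list of three; "rotation": the turn, a rotation vector about the tool's x, y, z in degrees, a list of three. A call has 1 to 10 rows; each row is the pose to reach, as a shift and turn from the pose commanded when the call began, along the tool's axes at that moment; what a row does not reach only later rows make up. A row lasts 1/10 s, in which the tool goes at most 50 mm and 8.59 degrees, less where a joint would pass 70% of its speed; a pose out of reach is approached as far as the arm can. A call with a gripper value outside its range is refused whole. The fingers move at their own pace and stop on an object; "force" is the grip in N (left out, the last holds). Time passes only in rows, so rows that repeat a pose let the fingers close. It gives the time, the measured TCP pose, the force, the opening and the grip force at its end, in the units of the state.
- r.sense(): the state, without advancing time (a new reading comes with each control period).
- r.snapshot(name): name is "scene" or "top" or "wrist"; returns a dict with "frame" (420x560x3 uint8, red, green, blue), "fx", "fy", "cx", "cy" (pixels), "camera_from_world" (4x4, takes a point from world to camera coordinates). Camera axes: x right, y up, looking along -z (the intrinsics and any distortion apply to the point x, -y, -z); pixel columns grow to the right and rows downward; lengths in mm; the calibration is good to about 2 mm. A picture is of the moment at which its call begins. There is no depth.
- r.hand_in(): hands the job in; it is judged then, once.
The state is a dict: "time": time; "joint_pos": joint angles; "qd": joint speeds; "joint_efforts": joint torques, N m; "tool_pos": TCP position; "tcp_rot": TCP orientation; "ft_force": force on the tool from outside, world axes, zero at the start; "wrist_torque": the same for the moment, N m; "finger_gap": finger opening in mm; "grip_force": force on a finger pad.
Only numpy, scipy, OpenCV 4.12 (cv2) and the standard library are available. Lean on these libraries where they do the work, as an engineer would, in place of code of your own. Each camera call takes 0.05 s, during which the arm holds its last target. There are 200 camera calls.

### The job

The blue tape roll covers the post that turns the jar carousel: first slide it up off the post and put it into the open end of the grey caddy. Then turn the carousel until the amber jar with the red lid is right at the front, in line with the red arrow on the foot, and finish gripping the post so the turntable is held still there: do not let go at the end. Leave the spray bottle, scoop and clamp bracket where they are.

Things in the scene. Friction and masses are not known exactly. Their poses are not given: they have to be found in the camera images.
- carousel: The carousel's fixed black foot, 190 mm across, screwed down; it does not move. Origin on the table under the turning axis, z up (the turning axis). A tongue runs out along its own -x to 195 mm from the axis, 11 mm high, and carries a red arrow 140 to 192 mm from the axis that points at it: that is the front (towards the robot, within about 25 degrees).
- turntable: Wooden turntable, 270 mm across, top at z = 24 mm; origin on the turning axis at z = 14 mm, z up, its -x axis points at the amber jar. No end stops, about 0.06 N m of friction, stays where left; starts at least 45 degrees off. Carries four jars, 52 mm across, tops at z = 84 mm, fixed in clips 95 mm from the axis, 90 degrees apart, and the post.
- post (a point): Point on the turning axis at z = 100 mm, amid the round bare metal post, 26 mm across, that rises 55 mm from a black collar (52 mm across, top at z = 70 mm) to z = 125 mm. Turning the post turns the whole turntable with its jars. It is the part to grip for turning and holding; grip it near this height.
- amber_jar (a point): Centre of the lid's upper face of the jar to bring to the front: amber glass with a red lid (the other three are white, green and grey with metal lids). z = 84 mm over the table, 95 mm from the turning axis; turns with the turntable.
- front_mark (a point): Fixed point at the front, 95 mm from the turning axis on the line from the axis to the red arrow (along -x of the foot), at z = 24 mm. The amber jar must come to stand over it.
- tape_roll: Loose roll of blue tape on a cardboard core, 64 mm outside, 38 mm bore, 48 mm tall, about 120 g. Origin at the centre of its underside, z along its bore. It starts slipped over the post, resting on the collar with its underside at z = 70 mm and top at 118 mm; the post's top peeps 7 mm out of it. It must rise 55 mm to be off.
- caddy: Grey plastic caddy, fixed, 210 mm (own x) by 150 mm (own y), 55 mm tall, 5 mm walls and floor; origin on the table under its centre. Its sliding lid is pushed back and covers the end at +x (from own x = +35 mm on; lid top at z = 61 mm, its black ridge at 69 mm); the rest is open above. The lid cannot move.
- caddy_opening (a point): Centre of the caddy's open part, on its inner floor (z = 5 mm), 35 mm towards -x from the caddy's centre. The open part is 135 mm (x) by 140 mm (y).
- spray_bottle: Bystander: closed green spray bottle with a white head, 72 mm across, 212 mm tall, stands on the table; origin at the centre of its underside.
- scoop: Bystander: red measuring scoop, cup 60 mm across and 45 mm tall with a 90 mm handle along its own -x; origin under the cup's centre.
- clamp: Bystander: chrome clamp bracket, 60 by 80 mm foot, 81 mm tall; origin at the centre of its underside.
Not all that is in view belongs to the job. There is more than one size of the tape_roll; the job needs the larger.

How it is judged:
By the outcome, as a careful person would: the job done as asked, in the order asked, and still so for the second after the job is handed in, while the arm keeps its last pose, push and grip.
It also fails if it takes over 58 s, if anything falls off the work surface, if the arm or the gripper's body presses on something with over 40 N, if the wrist force passes 120 N, or if a joint passes its speed limit or range.

## Working session

There is one attempt and no reset: what is moved stays moved. The work goes in short steps, Python scripts to look and compute and a tool call to move; the robot and the scene stay as the last step left them, time stands still between calls to the robot, and variables do not carry over. Pictures are saved under pics/ and viewed, at most 10 in all, crops included, and the job is handed in when it is done.

Besides the shell and the picture viewer there is one more tool, called after "Emit:" as name(argument=value, ...) on one line, values as JSON. servo_tool: Moves the arm, as the interface text tells. Its arguments: {"type":"object","properties":{"fingers":{"type":"array","items":{"type":"number"}},"linear":{"type":"array","items":{"type":"array","items":{"type":"number"}}},"rotation":{"type":"array","items":{"type":"array","items":{"type":"number"}}},"force":{"type":"number"}},"required":["fingers","linear","rotation"]}

```bash
mkdir -p pics; cat > h.py <<'E'
import numpy as np, cv2, pickle
from bench import r
def snap(n,f):
    s=r.snapshot(n); cv2.imwrite(f'pics/{f}.png',cv2.cvtColor(s['frame'],cv2.COLOR_RGB2BGR)); pickle.dump(s,open(f'pics/{f}.pkl','wb')); return s
def px2w(s,u,v,z):
    T=np.array(s['camera_from_world']);R=T[:3,:3];c=-R.T@T[:3,3]
    d=R.T@np.array([(u-s['cx'])/s['fx'],-(v-s['cy'])/s['fy'],-1])
    return c+d*(z-c[2])/d[2]
def w2px(s,p):
    T=np.array(s['camera_from_world']);q=T[:3,:3]@np.array(p)+T[:3,3]
    return s['cx']+s['fx']*q[0]/-q[2], s['cy']+s['fy']*q[1]/q[2]
E
python3 - <<'E'
from h import *
a=snap('top','top0');b=snap('scene','sc0')
print([k for k in a],a['fx'],a['cx'],a['camera_from_world'])
im=np.vstack([cv2.cvtColor(x['frame'],cv2.COLOR_RGB2BGR) for x in (a,)])
cv2.imwrite('pics/top0b.png',cv2.resize(im,(800,600)))
print(r.sense())
E
```

```text
['frame', 'fx', 'fy', 'cx', 'cy', 'camera_from_world'] 500.6193371721292 286.35499418848843 [[-2.82768122e-02 -9.99483022e-01  1.53006658e-02 -4.72615261e+00]
 [ 9.92192697e-01 -2.62039782e-02  1.21930326e-01 -5.71076781e+02]
 [-1.21466353e-01  1.86290098e-02  9.92420720e-01 -1.36593219e+03]
 [ 0.00000000e+00  0.00000000e+00  0.00000000e+00  1.00000000e+00]]
{'time': 0.1, 'joint_pos': array([-7.38767087e+01,  7.51286881e+00,  8.53239770e+01, -2.12518763e-03,
        8.72586444e+01, -4.89165766e+00]), 'qd': array([-0.07374271, -0.14853789, -0.15473826,  0.0143291 , -0.04099425,
       -0.01781892]), 'joint_efforts': array([ 9.48994821e-04, -5.70951033e+01, -5.01942229e+01, -2.10164326e-04,
        8.20108282e-03,  1.00723867e-05]), 'tool_pos': array([ 215.06272904, -559.64504575,  249.31852542]), 'tcp_rot': array([-1.79904677e+02, -6.02777323e-03,  2.10150473e+01]), 'ft_force': array([0.15816562, 0.46058633, 0.03968532]), 'wrist_torque': array([-0.01034596,  0.0069589 ,  0.02564381]), 'grip_force': 0.0, 'finger_gap': 85.60521146692903}
```

View pics/top0b.png

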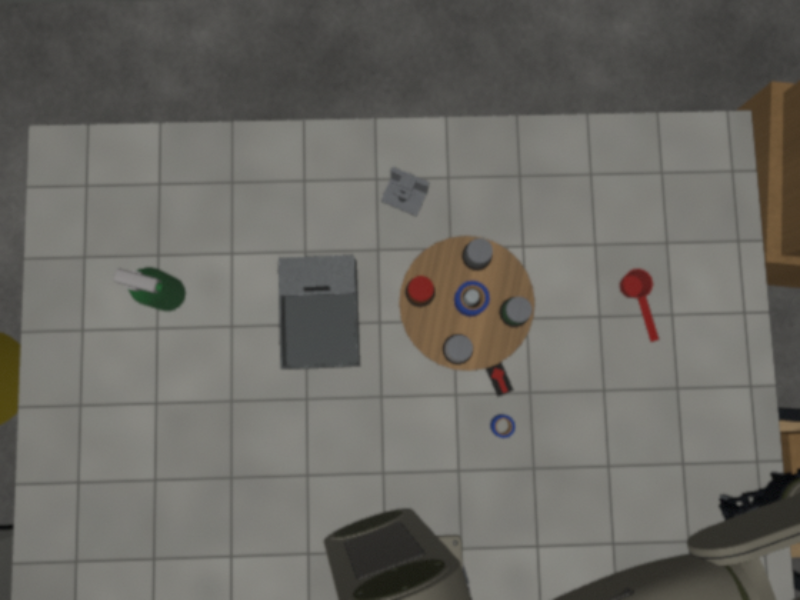

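View pics/sc0.png

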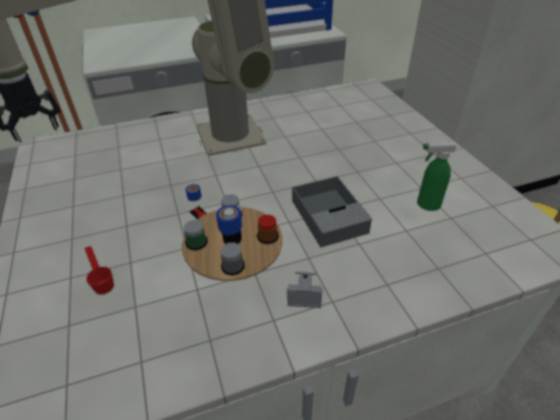

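The top view, 800x600, shows the carousel at about (468,302) with the roll at (472,298) and the red lid at (420,290). The arrow is at (500,379), the caddy spans x 279–360 and y 256–369 with its open end toward the robot, and the small decoy roll is at (503,426). The scene view agrees. Next I'll enlarge this area.

```bash
python3 - <<'E'
from h import *
im=cv2.imread('pics/top0.png')[155:305,185:385]
cv2.imwrite('pics/c0.png',cv2.resize(im,(800,600),interpolation=cv2.INTER_CUBIC))
E
```

```text
(no output)
```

View pics/c0.png

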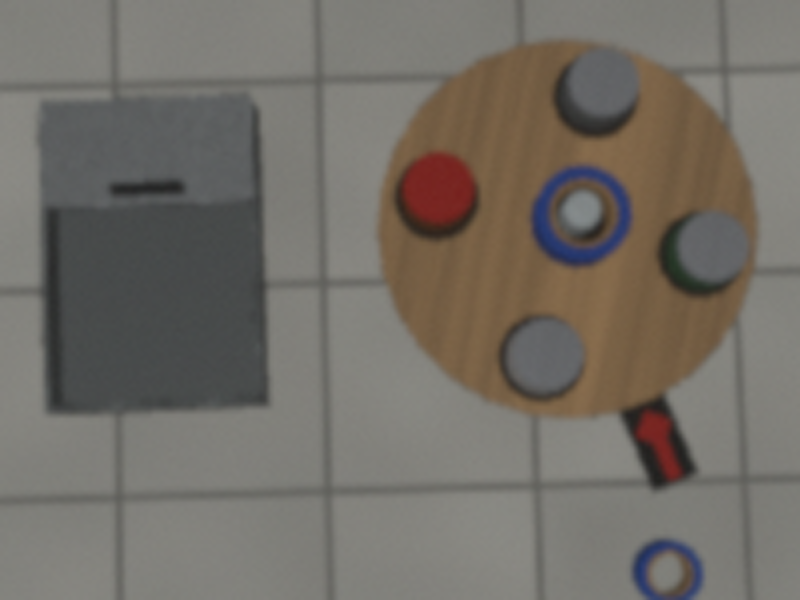

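The enlarged crop shows the post top at (581,212), the red lid at (437,189), the tongue's end corners at (655,488) and (695,474), and the caddy's near corners at (48,412) and (268,405).

```bash
python3 - <<'E'
from h import *
s=pickle.load(open('pics/top0.pkl','rb'))
P=lambda x,y,z: px2w(s,185+(x+.5)/4-.5,155+(y+.5)/4-.5,z)
for n,x,y,z in [('post',581,212,125),('disc',567,228,24),('red',437,189,84),('green',711,249,84),('near',543,356,84),('far',600,88,84),('rollring',582,216,118),('tip',654,408,11),('tail',673,477,11),('tongueL',655,488,11),('tongueR',695,474,11),('caddyNL',48,412,55),('caddyNR',268,405,55),('FL',40,102,61),('FR',249,94,61),('lidL',48,208,61),('lidR',252,202,61)]:
    print(n,P(x,y,z).round(1))
E
```

```text
post [ 555.5 -132.6  125. ]
disc [ 556.5 -133.1   24. ]
red [578.7 -40.2  84. ]
green [ 533.  -223.9   84. ]
near [ 464.  -107.7   84. ]
far [ 645.1 -153.3   84. ]
rollring [ 553.7 -133.9  118. ]
tip [ 428.8 -190.8   11. ]
tail [ 380.2 -202.1   11. ]
tongueL [ 373.  -189.1   11. ]
tongueR [ 381.9 -217.7   11. ]
caddyNL [436.7 227.7  55. ]
caddyNR [437.3  78.3  55. ]
FL [649.3 230.8  61. ]
FR [651.3  86.9  61. ]
lidL [575.6 225.8  61. ]
lidR [576.   86.2  61. ]
```

Emit:
servo_tool(fingers=[0.085, 0.085, 0.085, 0.085, 0.085, 0.085, 0.085, 0.085, 0.085, 0.085], linear=[[0.015, -0.009, -0.003], [0.045, -0.026, -0.01], [0.08, -0.047, -0.02], [0.115, -0.068, -0.03], [0.15, -0.088, -0.04], [0.185, -0.109, -0.05], [0.22, -0.13, -0.05], [0.25, -0.148, -0.05], [0.28, -0.165, -0.05], [0.31, -0.183, -0.05]], rotation=[[0, 0, 0], [0, 0, 0], [0, 0, 0], [0, 0, 0], [0, 0, 0], [0, 0, 0], [0, 0, 0], [0, 0, 0], [0, 0, 0], [0, 0, 0]], force=40)

```text
time: 1.1
tool_pos: [439.7, -275.8, 300.3]
tcp_rot: [-180.0, -0.0, 21.0]
ft_force: [0.1, -0.1, -0.2]
finger_gap: 85.3
grip_force: 0.0
```

Emit:
servo_tool(fingers=[0.085, 0.085, 0.085, 0.085, 0.085, 0.085, 0.085], linear=[[0.03, -0.018, 0], [0.06, -0.035, 0], [0.09, -0.053, 0], [0.12, -0.071, 0], [0.145, -0.086, 0], [0.16, -0.094, 0], [0.161, -0.095, 0]], rotation=[[0, 0, 0], [0, 0, 0], [0, 0, 0], [0, 0, 0], [0, 0, 0], [0, 0, 0], [0, 0, 0]])

```text
time: 1.8
tool_pos: [555.8, -129.6, 300.0]
tcp_rot: [-180.0, 0.0, 21.2]
ft_force: [-0.8, -0.4, -0.1]
finger_gap: 84.9
grip_force: 0.0
```

```bash
python3 - <<'E'
from h import *
s=snap('wrist','w0')
st=r.sense();print(st['time'],st['tool_pos'],st['tcp_rot'],st['joint_pos'])
cv2.imwrite('pics/w0b.png',cv2.resize(cv2.imread('pics/w0.png'),(800,600)))
E
```

```text
1.85 [ 555.24084795 -130.62904906  300.05635697] [-1.79979567e+02  3.59641514e-02  2.11230005e+01] [-1.83845279e+01  2.02609975e+00  8.58566670e+01 -7.11972849e-03
  9.21579802e+01  5.04922125e+01]
```

View pics/w0b.png

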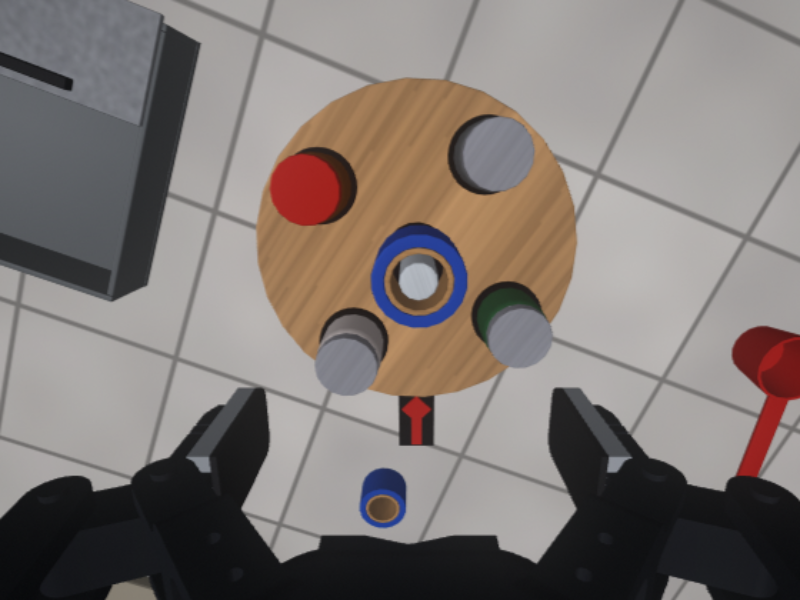

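The wrist view, 800x600, shows the disc centre at (417,237), the post top at (419,281), the red lid at (306,189) and the tongue end at (399–435,445).

```bash
python3 - <<'E'
from h import *
s=pickle.load(open('pics/w0.pkl','rb'))
k=.7
P=lambda x,y,z: px2w(s,(x+.5)*k-.5,(y+.5)*k-.5,z)
D={}
for n,x,y,z in [('post',419,281,125),('disc',417,237,24),('roll',419,281,118),('red',306,189,84),('green',519,337,84),('near',347,364,84),('far',494,155,84),('tip',417,397,11),('tongueL',399,445,11),('tongueR',435,445,11),('caddyNR',112,300,0),('caddyinN',110,292,55),]:
    D[n]=P(x,y,z); print(n,D[n].round(1))
ax=np.mean([D[n] for n in('red','green','near','far')],0);print(ax)
a=lambda v:np.degrees(np.arctan2(v[1],v[0]))
print(a(D['red']-D['green']),a(D['near']-D['far'])-90, a((D['tongueL']+D['tongueR'])/2-D['disc']),a(D['tip']-D['disc']))
E
```

```text
post [ 557.8 -135.5  125. ]
disc [ 569.6 -131.3   24. ]
roll [ 556.2 -136.3  118. ]
red [581.  -44.1  84. ]
green [ 535.5 -225.8   84. ]
near [ 468.3 -112.7   84. ]
far [ 647.8 -155.1   84. ]
tip [ 426.6 -187.8   11. ]
tongueL [ 371.9 -190.4   11. ]
tongueR [ 384.6 -223.2   11. ]
caddyNR [412.1 105.7   0. ]
caddyinN [445.7  81.4  55. ]
[ 558.16164393 -134.42261399   84.        ]
75.949539846215 76.7297352806099 -158.48413807359645 -158.46342168400872
```

Emit:
servo_tool(fingers=[0.085, 0.085, 0.085, 0.085, 0.085, 0.085, 0.085, 0.085, 0.085, 0.085], linear=[[0.0006, 0.0022, 0.02], [0.0006, 0.0022, 0.045], [0.0006, 0.0022, 0.07], [0.0006, 0.0022, 0.095], [0.0006, 0.0022, 0.12], [0.0006, 0.0022, 0.145], [0.0006, 0.0022, 0.165], [0.0006, 0.0022, 0.185], [0.0006, 0.0022, 0.197], [0.0006, 0.0022, 0.197]], rotation=[[0, 0, 0], [0, 0, 0], [0, 0, 0], [0, 0, 0], [0, 0, 0], [0, 0, 0], [0, 0, 0], [0, 0, 0], [0, 0, 0], [0, 0, 0]])

```text
time: 2.85
tool_pos: [554.6, -133.9, 101.3]
tcp_rot: [-179.9, 0.2, 21.0]
ft_force: [-0.3, 0.3, 0.2]
finger_gap: 84.9
grip_force: 0.0
```

Emit:
servo_tool(fingers=[0.05, 0.05, 0.05, 0.05, 0.05, 0.05, 0.05, 0.05], linear=[[0, 0, 0], [0, 0, 0], [0, 0, 0], [0, 0, 0], [0, 0, 0], [0, 0, 0], [0, 0, 0], [0, 0, 0]], rotation=[[0, 0, 0], [0, 0, 0], [0, 0, 0], [0, 0, 0], [0, 0, 0], [0, 0, 0], [0, 0, 0], [0, 0, 0]], force=30)

```text
time: 3.65
tool_pos: [557.6, -134.0, 105.1]
tcp_rot: [179.9, -0.1, 21.0]
ft_force: [-1.3, -1.1, 6.7]
finger_gap: 63.1
grip_force: 33.8
```

Emit:
servo_tool(fingers=[0.05, 0.05, 0.05, 0.05, 0.05, 0.05, 0.05, 0.05, 0.05, 0.05], linear=[[0, 0, -0.005], [0, 0, -0.015], [0, 0, -0.025], [0, 0, -0.035], [0, 0, -0.047], [0, 0, -0.06], [0, 0, -0.075], [0, 0, -0.09], [0, 0, -0.1], [0, 0, -0.1]], rotation=[[0, 0, 0], [0, 0, 0], [0, 0, 0], [0, 0, 0], [0, 0, 0], [0, 0, 0], [0, 0, 0], [0, 0, 0], [0, 0, 0], [0, 0, 0]])

```text
time: 4.65
tool_pos: [557.7, -133.9, 205.9]
tcp_rot: [179.9, -0.2, 21.0]
ft_force: [-0.4, -0.3, -0.3]
finger_gap: 63.4
grip_force: 33.4
```

```bash
python3 - <<'E'
from h import *
s=snap('wrist','w1');st=r.sense();print(st['time'],st['tool_pos'],st['tcp_rot'],st['finger_gap'],st['grip_force'],st['ft_force'])
s=snap('scene','s1')
a=cv2.resize(cv2.imread('pics/w1.png'),(400,300));b=cv2.imread('pics/s1.png')[120:300,130:370]
cv2.imwrite('pics/m1.png',np.hstack([a,cv2.resize(b,(400,300))]))
E
```

```text
4.7 [ 557.10061885 -133.70684552  204.40461779] [ 1.79930596e+02 -8.58711880e-02  2.10150305e+01] 63.15886016160757 33.34490457549691 [-0.14091597 -0.2595402  -1.88140371]
```

View pics/m1.png

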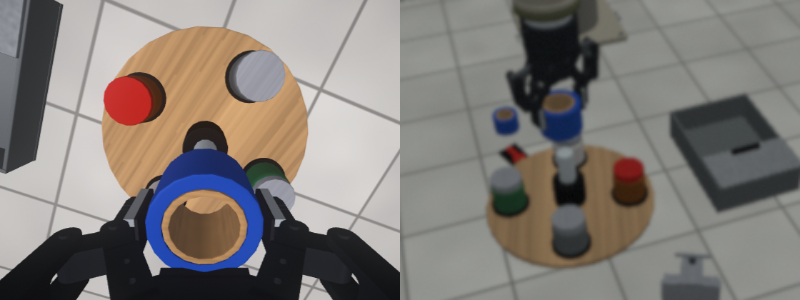

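The wrist and scene views show the roll gripped and clear of the post, and the turntable hasn't moved. Next I'll carry it to the caddy.

Emit:
servo_tool(fingers=[0.05, 0.05, 0.05, 0.05, 0.05, 0.05, 0.05, 0.05, 0.05, 0.05], linear=[[0.003, -0.015, 0], [0.009, -0.045, 0], [0.0165, -0.082, 0], [0.024, -0.119, 0], [0.0315, -0.156, 0], [0.039, -0.193, 0], [0.0465, -0.23, 0], [0.0525, -0.26, 0], [0.0565, -0.28, 0], [0.0576, -0.2853, 0]], rotation=[[0, 0, 0], [0, 0, 0], [0, 0, 0], [0, 0, 0], [0, 0, 0], [0, 0, 0], [0, 0, 0], [0, 0, 0], [0, 0, 0], [0, 0, 0]])

```text
time: 5.75
tool_pos: [506.3, 156.1, 202.2]
tcp_rot: [-179.9, 0.1, 21.2]
ft_force: [-1.0, -0.7, -1.2]
finger_gap: 63.4
grip_force: 33.4
```

Emit:
servo_tool(fingers=[0.05, 0.05, 0.05, 0.05, 0.05, 0.05, 0.05, 0.05, 0.05, 0.05], linear=[[0, 0, 0], [0, 0, 0.01], [0, 0, 0.025], [0, 0, 0.045], [0, 0, 0.06], [0, 0, 0.075], [0, 0, 0.085], [0, 0, 0.09], [0, 0, 0.09], [0, 0, 0.09]], rotation=[[0, 0, 0], [0, 0, 0], [0, 0, 0], [0, 0, 0], [0, 0, 0], [0, 0, 0], [0, 0, 0], [0, 0, 0], [0, 0, 0], [0, 0, 0]])

```text
time: 6.75
tool_pos: [508.5, 153.6, 113.9]
tcp_rot: [180.0, -0.1, 21.0]
ft_force: [-0.1, 0.7, -1.1]
finger_gap: 63.0
grip_force: 33.4
```

```bash
python3 - <<'E'
from h import *
s=snap('wrist','w2');st=r.sense();print(st['time'],st['tool_pos'],st['tcp_rot'],st['finger_gap'],st['grip_force'],st['ft_force'])
t=snap('top','t2')
a=cv2.resize(cv2.imread('pics/w2.png'),(400,300));b=cv2.imread('pics/t2.png')[155:305,175:375]
cv2.imwrite('pics/m2.png',np.hstack([a,cv2.resize(b,(400,300))]))
E
```

```text
6.8 [508.6331583  153.65168341 114.20029488] [ 1.79984566e+02 -8.56378572e-02  2.10211794e+01] 63.03278086952016 33.408391904085875 [-0.12232584 -0.98938523 -1.33408993]
```

View pics/m2.png

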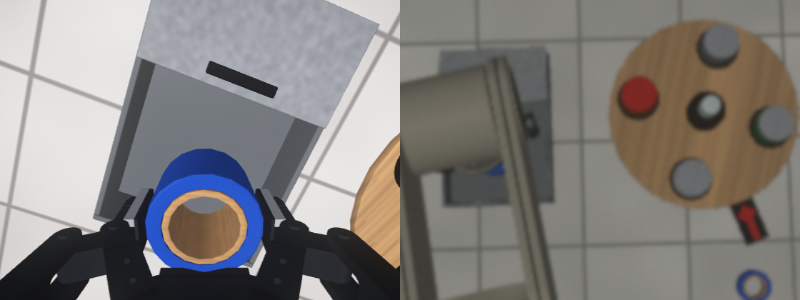

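The roll is centred over the open part, so I'll lower it.

Emit:
servo_tool(fingers=[0.05, 0.05, 0.05, 0.05, 0.05, 0.05, 0.05, 0.05, 0.05, 0.05], linear=[[0, 0, 0.01], [0, 0, 0.02], [0, 0, 0.03], [0, 0, 0.04], [0, 0, 0.05], [0, 0, 0.06], [0, 0, 0.066], [0, 0, 0.069], [0, 0, 0.071], [0, 0, 0.071]], rotation=[[0, 0, 0], [0, 0, 0], [0, 0, 0], [0, 0, 0], [0, 0, 0], [0, 0, 0], [0, 0, 0], [0, 0, 0], [0, 0, 0], [0, 0, 0]])

```text
time: 7.85
tool_pos: [508.1, 153.5, 42.3]
tcp_rot: [180.0, -0.0, 21.0]
ft_force: [-1.0, 0.1, -1.1]
finger_gap: 63.0
grip_force: 33.4
```

Emit:
servo_tool(fingers=[0.05, 0.05, 0.05, 0.05, 0.05], linear=[[0, 0, 0.0015], [0, 0, 0.003], [0, 0, 0.003], [0, 0, 0.003], [0, 0, 0.003]], rotation=[[0, 0, 0], [0, 0, 0], [0, 0, 0], [0, 0, 0], [0, 0, 0]])

```text
time: 8.35
tool_pos: [508.5, 153.6, 40.1]
tcp_rot: [180.0, -0.1, 21.0]
ft_force: [-2.8, -1.0, 5.9]
finger_gap: 63.1
grip_force: 34.0
```

Emit:
servo_tool(fingers=[0.08, 0.08, 0.08, 0.08, 0.08, 0.08], linear=[[0, 0, 0], [0, 0, 0], [0, 0, 0], [0, 0, 0], [0, 0, 0], [0, 0, 0]], rotation=[[0, 0, 0], [0, 0, 0], [0, 0, 0], [0, 0, 0], [0, 0, 0], [0, 0, 0]])

```text
time: 8.95
tool_pos: [508.0, 153.5, 39.2]
tcp_rot: [-180.0, 0.0, 21.0]
ft_force: [0.5, 0.1, 0.0]
finger_gap: 80.1
grip_force: 0.0
```

Emit:
servo_tool(fingers=[0.08, 0.08, 0.08, 0.08, 0.08, 0.08, 0.08, 0.08, 0.08, 0.08], linear=[[0, 0, -0.007], [0, 0, -0.02], [0, 0, -0.035], [0, 0, -0.055], [0, 0, -0.08], [0, 0, -0.11], [0, 0, -0.14], [0, 0, -0.155], [0, 0, -0.16], [0, 0, -0.16]], rotation=[[0, 0, 0], [0, 0, 0], [0, 0, 0], [0, 0, 0], [0, 0, 0], [0, 0, 0], [0, 0, 0], [0, 0, 0], [0, 0, 0], [0, 0, 0]])

```text
time: 9.95
tool_pos: [508.2, 153.5, 199.9]
tcp_rot: [180.0, -0.1, 21.0]
ft_force: [-0.7, 0.1, -0.3]
finger_gap: 79.9
grip_force: 0.0
```

Emit:
servo_tool(fingers=[0.06, 0.06, 0.06, 0.06, 0.06, 0.06, 0.06, 0.06, 0.06, 0.06], linear=[[-0.003, 0.015, 0], [-0.009, 0.045, 0], [-0.0165, 0.082, 0], [-0.024, 0.119, 0], [-0.0315, 0.156, 0], [-0.039, 0.193, 0], [-0.0465, 0.23, 0], [-0.0525, 0.26, 0], [-0.0565, 0.28, 0], [-0.0576, 0.2853, 0]], rotation=[[0, 0, 0], [0, 0, 0], [0, 0, 0], [0, 0, 0], [0, 0, 0], [0, 0, 0], [0, 0, 0], [0, 0, 0], [0, 0, 0], [0, 0, 0]])

```text
time: 10.95
tool_pos: [555.3, -136.3, 197.1]
tcp_rot: [-179.9, 0.2, 20.9]
ft_force: [-0.7, 0.2, -0.1]
finger_gap: 60.2
grip_force: 0.0
```

```bash
python3 - <<'E'
from h import *
s=snap('wrist','w3');st=r.sense();print(st['time'],st['tool_pos'],st['tcp_rot'],st['joint_pos'],st['finger_gap'],st['grip_force'],st['ft_force'])
t=snap('top','t3');
a=cv2.resize(cv2.imread('pics/w3.png'),(400,300));b=cv2.imread('pics/t3.png')[155:305,175:375]
cv2.imwrite('pics/m3.png',np.hstack([a,cv2.resize(b,(400,300))]))
E
```

```text
11.0 [ 555.38552023 -135.71174461  197.27553937] [-1.79912455e+02  1.56579568e-01  2.08728190e+01] [-1.88495202e+01  5.01915915e+00  9.34797482e+01 -3.30780881e-02
  8.16774742e+01  5.02826187e+01] 60.26975688120612 0.0 [ 0.00862944 -0.69655782 -0.36119222]
```

View pics/m3.png

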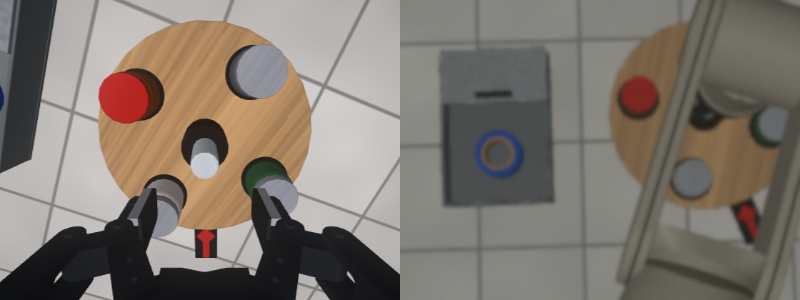

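The roll stands in the caddy's open part. In the top-view half of the picture it is at (498,154). Next I'll lower onto the post.

Emit:
servo_tool(fingers=[0.06, 0.06, 0.06, 0.06, 0.06, 0.06, 0.06, 0.06, 0.06, 0.06], linear=[[0, 0, 0], [0, 0, 0.01], [0, 0, 0.025], [0, 0, 0.04], [0, 0, 0.055], [0, 0, 0.07], [0, 0, 0.085], [0, 0, 0.095], [0, 0, 0.098], [0, 0, 0.098]], rotation=[[0, 0, 0], [0, 0, 0], [0, 0, 0], [0, 0, 0], [0, 0, 0], [0, 0, 0], [0, 0, 0], [0, 0, 0], [0, 0, 0], [0, 0, 0]])

```text
time: 12.05
tool_pos: [556.3, -133.5, 100.8]
tcp_rot: [-180.0, 0.0, 21.0]
ft_force: [0.1, -0.1, -0.0]
finger_gap: 60.1
grip_force: 0.0
```

Emit:
servo_tool(fingers=[0.01, 0.01, 0.01, 0.01, 0.01, 0.01, 0.01, 0.01, 0.01, 0.01], linear=[[0, 0, 0], [0, 0, 0], [0, 0, 0], [0, 0, 0], [0, 0, 0], [0, 0, 0], [0, 0, 0], [0, 0, 0], [0, 0, 0], [0, 0, 0]], rotation=[[0, 0, 0], [0, 0, 0], [0, 0, 0], [0, 0, 0], [0, 0, 0], [0, 0, 0], [0, 0, 0], [0, 0, 0], [0, 0, 0], [0, 0, 0]], force=60)

```text
time: 13.05
tool_pos: [557.8, -135.1, 102.8]
tcp_rot: [179.8, -0.1, 21.0]
ft_force: [2.2, -7.0, -0.1]
finger_gap: 24.5
grip_force: 59.1
```

Emit:
servo_tool(fingers=[0.01, 0.01, 0.01, 0.01], linear=[[0, 0.0018, 0], [0, 0.0018, 0], [0, 0.0018, 0], [0, 0.0018, 0]], rotation=[[0, 0, 0], [0, 0, 0], [0, 0, 0], [0, 0, 0]])

```text
time: 13.45
tool_pos: [557.8, -135.2, 102.7]
tcp_rot: [180.0, -0.1, 21.0]
ft_force: [-2.8, 1.0, 6.7]
finger_gap: 24.5
grip_force: 59.6
```

Emit:
servo_tool(fingers=[0.01, 0.01, 0.01, 0.01, 0.01, 0.01, 0.01, 0.01, 0.01, 0.01], linear=[[0, 0, 0], [0, 0, 0], [0, 0, 0], [0, 0, 0], [0, 0, 0], [0, 0, 0], [0, 0, 0], [0, 0, 0], [0, 0, 0], [0, 0, 0]], rotation=[[0, 0, -2], [0, 0, -6], [0, 0, -11], [0, 0, -16], [0, 0, -21], [0, 0, -25], [0, 0, -28], [0, 0, -30], [0, 0, -30], [0, 0, -30]])

```text
time: 14.45
tool_pos: [557.7, -135.0, 102.7]
tcp_rot: [180.0, -0.0, 51.0]
ft_force: [-2.2, 0.6, 7.2]
finger_gap: 24.8
grip_force: 59.7
```

Emit:
servo_tool(fingers=[0.01, 0.01, 0.01, 0.01, 0.01, 0.01, 0.01, 0.01, 0.01, 0.01], linear=[[0, 0, 0], [0, 0, 0], [0, 0, 0], [0, 0, 0], [0, 0, 0], [0, 0, 0], [0, 0, 0], [0, 0, 0], [0, 0, 0], [0, 0, 0]], rotation=[[0, 0, -3], [0, 0, -8], [0, 0, -14], [0, 0, -20], [0, 0, -26], [0, 0, -32], [0, 0, -38], [0, 0, -43], [0, 0, -46], [0, 0, -46]])

```text
time: 15.45
tool_pos: [557.3, -135.0, 102.8]
tcp_rot: [180.0, -0.0, 97.1]
ft_force: [-5.6, 2.2, 9.0]
finger_gap: 24.9
grip_force: 59.9
```

Emit:
servo_tool(fingers=[0.01, 0.01, 0.01, 0.01, 0.01, 0.01, 0.01, 0.01, 0.01, 0.01], linear=[[0, 0, 0], [0, 0, 0], [0, 0, 0], [0, 0, 0], [0, 0, 0], [0, 0, 0], [0, 0, 0], [0, 0, 0], [0, 0, 0], [0, 0, 0]], rotation=[[0, 0, -3], [0, 0, -8], [0, 0, -14], [0, 0, -20], [0, 0, -26], [0, 0, -32], [0, 0, -38], [0, 0, -44], [0, 0, -48], [0, 0, -49.5]])

```text
time: 16.45
tool_pos: [557.0, -135.1, 102.7]
tcp_rot: [-180.0, -0.0, 146.7]
ft_force: [-7.1, 0.6, 9.1]
finger_gap: 24.7
grip_force: 60.0
```

```bash
python3 - <<'E'
from h import *
s=snap('wrist','w4');t=snap('top','t4');u=snap('scene','s4')
st=r.sense();print(st['time'],st['tool_pos'],st['tcp_rot'],st['joint_pos'],st['grip_force'],st['ft_force'],st['wrist_torque'])
a=cv2.resize(cv2.imread('pics/w4.png'),(400,300));b=cv2.imread('pics/t4.png')[180:292,255:405];c=cv2.imread('pics/s4.png')[150:300,140:340]
cv2.imwrite('pics/m4.png',np.vstack([np.hstack([a,cv2.resize(c,(400,300),interpolation=2)]),np.hstack([cv2.resize(b,(400,300),interpolation=2),np.zeros((300,400,3),'u1')])]))
E
```

```text
16.6 [ 557.00142242 -135.12469654  102.70003897] [-1.79987624e+02 -1.54723411e-02  1.46548311e+02] [-1.87563074e+01  1.01754859e+01  9.81977279e+01 -8.47774450e-03
  7.16448922e+01 -7.53019487e+01] 60.01690149307251 [-6.73990919  1.31573465 10.44981098] [0.25228072 1.13659621 0.03318441]
```

View pics/m4.png

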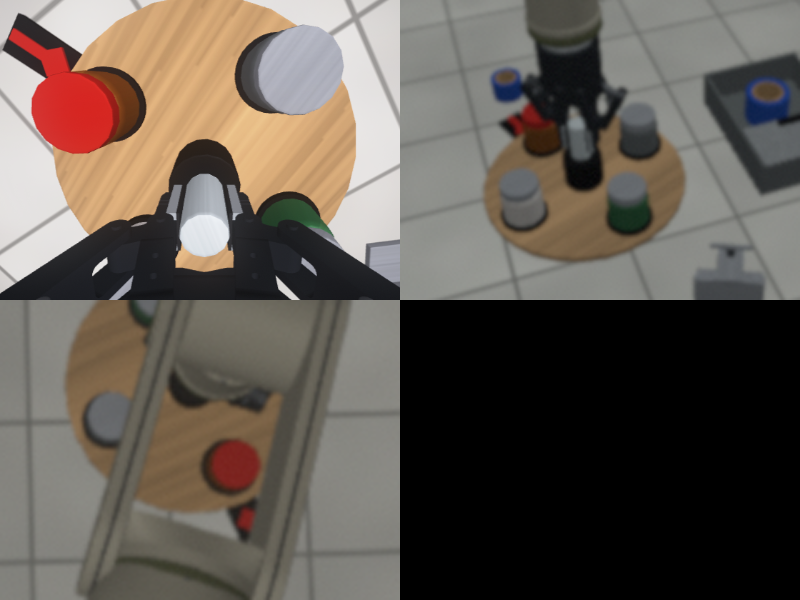

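The wrist part (400x300) shows the red lid at (75,112), the grey lid at (300,69), the post top at (204,236), and the tongue end at (18,14)–(5,48). The top-view crop shows the red lid at (235,166).

```bash
python3 - <<'E'
from h import *
s=pickle.load(open('pics/w4.pkl','rb'));t=pickle.load(open('pics/t4.pkl','rb'))
a=lambda v:np.degrees(np.arctan2(v[1],v[0]))%360
k=1.4;W=lambda x,y,z:px2w(s,(x+.5)*k-.5,(y+.5)*k-.5,z)
red=W(75,112,84);grey=W(300,69,84);post=W(204,236,125);L=W(18,14,11);R=W(5,48,11);tip=W(62,77,11)
for n in('red','grey','post','L','R'):print(n,eval(n).round(1))
A=np.array([557,-134.8,0])
m=(L+R)/2
print('red',a(red-A),np.hypot(*(red-A)[:2]),'grey+',a(grey-A)+90,'pairs',a(red-grey)-45,'front',a(m-A),np.hypot(*(m-A)[:2]))
r2=px2w(t,255+235.5/2.667-.5,180+166.5/2.679-.5,84);B=np.array([555.5,-132.3,0])
print('top red',r2,a(r2-B))
# auto lid in both initial top & now: saturated red centroid
for q,roi in((t,(230,255,330,360)),):
    f=q['frame'].astype(int);m=(f[...,0]>1.9*f[...,1])&(f[...,0]>90);m[:roi[0]]=0;m[roi[1]:]=0;m[:,:roi[2]]=0;m[:,roi[3]:]=0
    v,u=np.nonzero(m);p=px2w(q,u.mean(),v.mean(),84);print(len(u),u.mean(),v.mean(),p,a(p-B))
# front hyps in the clear first wrist view
w=pickle.load(open('pics/w0.pkl','rb'))
for ang in(199,201,203):
    print(ang,[tuple(np.round(np.array(w2px(w,[A[0]+d*np.cos(np.radians(ang)),A[1]+d*np.sin(np.radians(ang)),11]))/.7,1)) for d in(140,195)])
E
```

```text
red [ 468.9 -167.5   84. ]
grey [519.9 -46.6  84. ]
post [ 556.3 -134.6  125. ]
L [ 372.5 -190.4   11. ]
R [ 384.4 -217.7   11. ]
red 200.3454681922148 93.97810018520478 grey+ 202.83813421167827 pairs 202.12889023286226 front 201.18700341687065 191.50024083863616
top red [ 467.65132448 -168.12330128   84.        ] 202.1848584775526
249 342.8473895582329 241.0 [ 469.38848141 -168.319911     84.        ] 202.69925391423112
199 [(np.float64(408.7), np.float64(396.0)), (np.float64(406.6), np.float64(446.7))]
201 [(np.float64(413.9), np.float64(396.1)), (np.float64(413.6), np.float64(446.8))]
203 [(np.float64(419.1), np.float64(396.0)), (np.float64(420.5), np.float64(446.7))]
```

The amber jar is at about 201.8° and the front at about 201.8°. The post is gripped at 60 N, so I'll hand in.

```bash
python3 -c "
from bench import r
print(r.hand_in())"
```

```text
the job is handed in; nothing more can be done
None
```

The job is handed in, with no verdict returned: the large tape roll stands in the caddy's open end, the amber jar lines up with the red arrow to within about 1°, and the gripper is still holding the post at 60 N.

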